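Close the safety switch and key-start the edge burnisher

TASK

Start the edge burnisher. First turn the eccentric by its upright handle until its high point sits squarely on the safety switch's sprung plunger, the handle pointing straight away from the plunger. Only then turn the key clockwise from off, through run, as far as it goes to start, hold it there for a second, and let it spring back to run; leave the eccentric set and everything else on the bench where it is.

Things in the scene. Friction and masses are not known exactly. Their poses are not given: they have to be found in the camera images.
- burnisher: Edge burnisher, fixed to the bench: steel base plate 240x160x20 mm carrying a grey motor block (its top 111 mm above the bench) with a turned wooden spindle sticking out to its left (+y) side, and on the front half of the plate the eccentric with its handle. Origin: centre of the plate's underside. x points from the eccentric to the motor block, away from the handle's final position; z up.
- cam_axis (a point): Point on the vertical axis of the eccentric, 90 mm above the bench; its axes are those of the burnisher. The eccentric is a steel disc 56 mm across and 16 mm thick (36 to 52 mm above the bench), set 8 mm off this axis. A flat bar (top 62 mm above the bench) leads from the axis, directly away from the disc's high point, to an upright wooden handle.
- handle_grip (a point): Middle of the upright handle of the eccentric, 92 mm above the bench. The handle is a round wooden post 20 to 21 mm across, from 62 to 122 mm above the bench, 75 mm from the eccentric's axis. It is free all round; about 2 N sideways turns it, up to 3 N while the plunger is being pressed.
- cam (a joint): Turn of the eccentric (rad), anticlockwise from above positive, from -0.9 to 2.3. At 0 the high point is squarely on the plunger and the handle points straight away from the plunger (to the burnisher's -x). It starts between 1.4 and 2.1, the handle out to the burnisher's right side (-y); turn it clockwise from above. There is no stop at 0: it turns on past it. It stays where it is left.
- plunger_face (a point): Centre of the flat steel face (30 mm wide, 16 mm high, 44 mm above the bench) of the safety switch's sprung plunger, between the eccentric and the motor block; it points to the burnisher's -x.
- plunger (a joint): How far the plunger is pushed in (m): 0 when free, about 0.005 when the eccentric's high point is on it; the spring pushes back with about 7 N then. The eccentric first touches it at about 1.2 rad.
- key_station: Key station, fixed to the bench: grey box 130x130x60 mm with the key standing on its top. Origin: centre of its underside; z up. Raised bars on the top mark where the key's near end points: one bar at the middle of its front (-x) edge for off, two bars for run, three bars for start.
- key_axis (a point): Point on the vertical axis of the key, at half the height of its broad bow, 100 mm above the bench; its axes are those of the key station.
- key_near_end (a point): Middle of the outer edge of that end of the key's bow which points to the one bar (-x of the key station) when off, 100 mm above the bench, 45 mm from the key's axis. The bow is an upright steel blade 90 mm long, 9 mm thick, 84 to 116 mm above the bench, centred on the axis, free on both sides; push it near an end.
- key_run (a joint): Turn of the key's barrel (rad), clockwise from above positive: 0 off, 0.8 run, where it meets a stop. It stays where it is left (0.07 N m of friction). Starts between 0 and 0.1.
- key_start (a joint): Further, sprung turn of the key past run (rad), clockwise from above positive: 0 released, 0.6 fully at start (a stop). The bow's whole turn from off is key_run plus key_start. The spring needs 0.15 N m to leave 0 and 0.29 N m at the stop (about 8 N pushed 35 mm from the axis); let go, the key returns to 0 by itself while key_run stays at run.
- fob_blank: leather key fob blank, 28x95x5 mm, lying on the bench just in front of the burnisher. A bystander; origin at its underside.
- wax_pot: white round pot with lid, 50 mm across, 57 mm high, in front of the key station. A bystander; origin at its underside.
- dome_anvil: round dark steel puck, 50 mm across, 14 mm high, at the middle of the bench behind the work. A bystander; origin at its underside.
- beeswax: beeswax cake, 35x52x19 mm, at the middle of the bench in front of the work. A bystander; origin at its underside.

How it is judged:
By the outcome, as a careful person would: the job done as asked, in the order asked, and still so for the second after the job is handed in, with the robot touching nothing.
It also fails if it takes over 56 s, if anything falls off the work surface, if the arm or the gripper's body presses on something with over 40 N, if the wrist force passes 120 N, or if a joint passes its speed limit or range.

ROBOT

A 6-joint arm with a two-finger parallel gripper is mounted at the origin on a cart in front of the work surface, level with it; the furniture and walls round the work are solid. World frame = base frame: x ahead of the robot, y to its left, z up, the work surface at z = 0. Lengths are in mm, angles in rad, forces in N, time in s.
With the tool pointing down it reaches from about 275 to 1000 mm from the base axis. Payload 8.4 kg.
Tool frame: the origin (TCP) lies between the finger pads; the fingertips stand r.tips_ahead ahead of it and the grasp point (between the pads) lies 6 mm ahead of it (r.tips_ahead is the distance from the TCP to the fingertips, in mm); z points along the fingers, y is the line along which they close (so a half turn about z gives the same grasp; the last joint's range is limited). The gripper opens to 85 mm and grips with 20 to 120 N. Pads are 22 mm wide; open, the fingers measure 114 mm over their backs; the gripper's body (76 mm by 85 mm) begins 54 mm behind the grasp point. The pads swing forward as they close: fully open they stand 13 mm farther back than shut.
Start: joints at [1.313, 0.353, 1.633, -0, 1.155, -0.002], TCP at [158.136, 604.666, 256.281] pointing down, gripper open.
Joint ranges: [-2.63, 2.63], [-0.92, 2.1], [0.06, 2.66], [-1.3, 4.44], [0, 2.69], [-3.02, 3.02]. Speed limits (rad/s): [2.22, 2.22, 2.79, 3.14, 3.14, 3.14].

INTERFACE

Orientations are given as [roll, pitch, yaw] about the fixed x, y, z axes, in that order (R = Rz(yaw) Ry(pitch) Rx(roll)).
In Python, from rig import r gives the robot as it stands.
- The arm moves only by the tool carry_out, never from a script. Its arguments are lists of equal length, an entry for each row: "delta_pos": the shift along the tool's x, y, z in m, a list of three; "rot": the turn, a rotation vector about the tool's x, y, z in degrees, a list of three. A call has 1 to 8 rows; each row is the pose to reach, as a shift and turn from the pose commanded when the call began, along the tool's axes at that moment; what a row does not reach only later rows make up. A row lasts 1/8 s, in which the tool goes at most 62.5 mm and 10.7 degrees, less where a joint would pass 70% of its speed; a pose out of reach is approached as far as the arm can. A call with a gripper value outside its range is refused whole. "claw" is the finger opening in m, from 0 to 0.0854, set as the call begins (left out, the last holds). The fingers move at their own pace and stop on an object; "grip_force" is the grip in N (left out, the last holds). Time passes only in rows, so rows that repeat a pose let the fingers close. It gives the time, the measured TCP pose, the force, the opening and the grip force at its end, in the units of the state.
- r.sense(): the state, without advancing time (a new reading comes with each control period).
- r.grab_frame(name): name is "scene" or "top"; returns the picture (400x640x3 uint8, blue, green, red); there is no depth.
- r.camera_info(name): a dict with "fx", "fy", "cx", "cy" (pixels), "pose" (4x4, takes a point from camera to world coordinates). Camera axes: x right, y down, z forward; pixel columns grow to the right and rows downward; lengths in mm; the calibration is good to about 2 mm. A picture is of the moment at which its call begins. camera_info takes no time and is no camera call.
- r.sign_off(): hands the job in; it is judged then, once.
Trained networks look in the newest picture that a camera, given by its name, has taken for a name from the list of things; names that differ only in an ending like _2 or _b are one class to them, and where a whole thing is asked for, a point or a joint stands for the part that bears it (a point fixed in the world has none). Each returns a list of dicts, best first, with "p" (0 to 1); they miss things now and then, are a little off and sometimes report something else, mostly with a low value. They report only what shows in the picture. A call takes as long as a camera call.
- r.recognise(thing, camera): "box" ([left, top, right, bottom] in pixels, round what is visible of it).
- r.cut_out(thing, camera): "mask" (400x640 bool, what is visible of it) and "box" ([left, top, right, bottom] in pixels, round what is visible of it).
The state is a dict: "clock": time; "qpos": joint angles; "qvel": joint speeds; "joint_efforts": joint torques, N m; "eef_pos": TCP position; "tcp_rot": TCP orientation; "contact_force": force on the tool from outside, world axes, zero at the start; "wrist_torque": the same for the moment, N m; "opening": opening from 0.0 (shut) to 1.0 (fully open); "grasp_force": force on a finger pad.
Only numpy, scipy, OpenCV 4.12 (cv2) and the standard library are available. Lean on these libraries where they do the work, as an engineer would, in place of code of your own. Each camera call takes 0.05 s, during which the arm holds its last target. There are 200 camera calls.

## Working session

There is one attempt and no reset: what is moved stays moved. The work goes in short steps, Python scripts to look and compute and a tool call to move; the robot and the scene stay as the last step left them, time stands still between calls to the robot, and variables do not carry over. Pictures are saved under pics/ and viewed, at most 10 in all, crops included, and the job is handed in when it is done.

Besides the shell and the picture viewer there is one more tool, called after "Emit:" in YAML: its name, and indented under it one key for each argument. carry_out: Moves the arm, as the interface text tells. Its arguments: {"type":"object","properties":{"delta_pos":{"type":"array","items":{"type":"array","items":{"type":"number"}}},"rot":{"type":"array","items":{"type":"array","items":{"type":"number"}}},"claw":{"type":"number"},"grip_force":{"type":"number"}},"required":["delta_pos","rot"]}

```bash
mkdir -p pics; ls
python3 - <<'E'
from rig import r
import cv2,numpy as np
np.set_printoptions(precision=3,suppress=True)
print(r.sense(), r.tips_ahead)
for n in("scene","top"):
    cv2.imwrite(f"pics/{n}0.png",r.grab_frame(n)); print(n,r.camera_info(n))
E
```

```text
pics
{'clock': 0.0, 'qpos': array([ 1.313,  0.354,  1.634,  0.   ,  1.155, -0.002]), 'qvel': array([-0.001, -0.001, -0.001,  0.   , -0.   ,  0.001]), 'joint_efforts': array([ -0.   , -60.527, -34.206,   0.   ,   0.01 ,   0.   ]), 'eef_pos': array([158.019, 604.244, 255.584]), 'tcp_rot': array([-3.14 , -0.   ,  2.886]), 'contact_force': array([ 0.558, -0.185,  0.281]), 'wrist_torque': array([ 0.022, -0.017, -0.026]), 'grasp_force': 0.0, 'opening': 0.9952638586266334} 25.0
scene {'fx': 463.8797261090369, 'fy': 463.8797261090369, 'cx': 315.3309594750254, 'cy': 193.59547365413783, 'pose': array([[   0.915,   -0.278,    0.291,  264.618],
       [  -0.403,   -0.654,    0.64 , -691.474],
       [   0.013,   -0.703,   -0.711,  873.638],
       [   0.   ,    0.   ,    0.   ,    1.   ]])}
top {'fx': 422.3472820883405, 'fy': 422.3472820883405, 'cx': 324.3270783154789, 'cy': 200.7271944379144, 'pose': array([[   0.003,   -0.996,    0.094,  485.413],
       [  -1.   ,   -0.004,   -0.004,   -1.385],
       [   0.004,   -0.094,   -0.996, 1117.908],
       [   0.   ,    0.   ,    0.   ,    1.   ]])}
```

View pics/scene0.png

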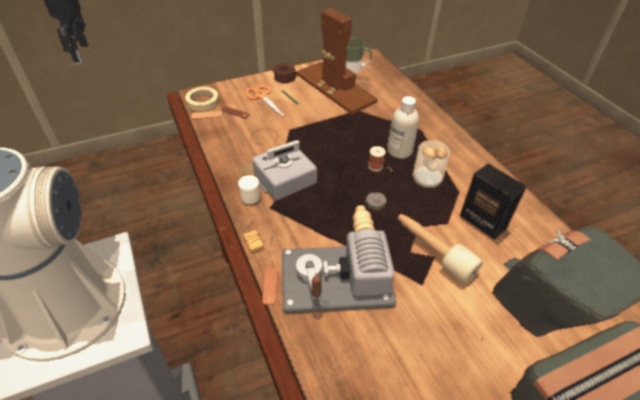

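View pics/top0.png

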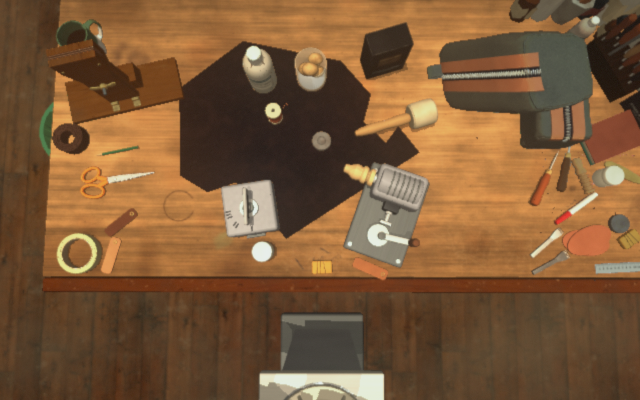

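```bash
cat > h.py <<'E'
from rig import r
import numpy as np,cv2
np.set_printoptions(precision=3,suppress=True)
def ray(cam,uv):
    c=r.camera_info(cam);P=np.array(c["pose"])
    d=P[:3,:3]@np.array([(uv[0]-c["cx"])/c["fx"],(uv[1]-c["cy"])/c["fy"],1]);return P[:3,3],d
def at_z(cam,uv,z):
    o,d=ray(cam,uv);return o+d*(z-o[2])/d[2]
def proj(cam,p):
    c=r.camera_info(cam);P=np.array(c["pose"]);q=P[:3,:3].T@(np.asarray(p)-P[:3,3])
    return np.array([c["fx"]*q[0]/q[2]+c["cx"],c["fy"]*q[1]/q[2]+c["cy"]])
def tri(a,b):
    o1,d1=ray("scene",a);o2,d2=ray("top",b)
    s=np.linalg.lstsq(np.c_[d1,-d2],o2-o1,rcond=None)[0]
    p,q=o1+s[0]*d1,o2+s[1]*d2;return (p+q)/2,np.linalg.norm(p-q)
E
python3 - <<'E'
from h import *
for n in("scene","top"):
    for t in ("burnisher","handle_grip","cam","plunger_face","key_station","key_near_end","key_run","fob_blank","wax_pot","dome_anvil","beeswax"):
        o=r.recognise(t,n); print(n,t,[(np.round(x["box"]).tolist(),round(x["p"],2)) for x in o[:2]])
E
```

```text
scene burnisher [([268.0, 142.0, 299.0, 161.0], 0.71)]
scene handle_grip [([294.0, 254.0, 323.0, 297.0], 0.73)]
scene cam [([296.0, 254.0, 322.0, 300.0], 0.8)]
scene plunger_face []
scene key_station [([252.0, 140.0, 318.0, 203.0], 0.87)]
scene key_near_end [([268.0, 141.0, 300.0, 158.0], 0.66), ([251.0, 143.0, 317.0, 198.0], 0.59)]
scene key_run [([267.0, 142.0, 301.0, 163.0], 0.84)]
scene fob_blank [([259.0, 266.0, 277.0, 304.0], 0.66)]
scene wax_pot [([235.0, 175.0, 262.0, 202.0], 0.97)]
scene dome_anvil [([367.0, 194.0, 386.0, 212.0], 0.73)]
scene beeswax [([241.0, 232.0, 264.0, 255.0], 0.8), ([250.0, 144.0, 318.0, 200.0], 0.74)]
top burnisher [([344.0, 160.0, 431.0, 269.0], 0.73), ([312.0, 131.0, 330.0, 152.0], 0.19)]
top handle_grip [([366.0, 225.0, 422.0, 251.0], 0.73), ([344.0, 162.0, 428.0, 265.0], 0.64)]
top cam [([368.0, 222.0, 421.0, 248.0], 0.96)]
top plunger_face [([381.0, 214.0, 390.0, 224.0], 0.46)]
top key_station [([219.0, 179.0, 280.0, 239.0], 0.93)]
top key_near_end []
top key_run [([241.0, 189.0, 256.0, 224.0], 0.73)]
top fob_blank [([354.0, 259.0, 388.0, 278.0], 0.82), ([344.0, 166.0, 432.0, 267.0], 0.19)]
top wax_pot [([252.0, 242.0, 275.0, 261.0], 0.88)]
top dome_anvil [([312.0, 133.0, 328.0, 149.0], 0.57)]
top beeswax [([310.0, 256.0, 333.0, 273.0], 0.74)]
```

The scene view shows the burnisher at about (340,275) with the handle near (316,283), and the key station at (285,168). The top view shows the handle at (415,242), the eccentric at (380,236), and the key at (248,207). The network boxes agree, except "burnisher" in the scene view, which landed on the key. I'll enlarge these parts next.

Run:
```python
from h import *
t=cv2.imread("pics/top0.png");s=cv2.imread("pics/scene0.png")
f=lambda im,x,y,w,h:cv2.resize(im[y:y+h,x:x+w],None,fx=4,fy=4,interpolation=cv2.INTER_CUBIC)
A=np.hstack([f(t,336,152,100,130),f(t,208,172,95,130)]);cv2.imwrite("pics/topz.png",A)
B=np.hstack([f(s,275,195,125,120),f(s,235,130,75,120)]);cv2.imwrite("pics/scenez.png",B);print(A.shape,B.shape)
```

```text
(520, 780, 3) (480, 800, 3)
```

View pics/topz.png

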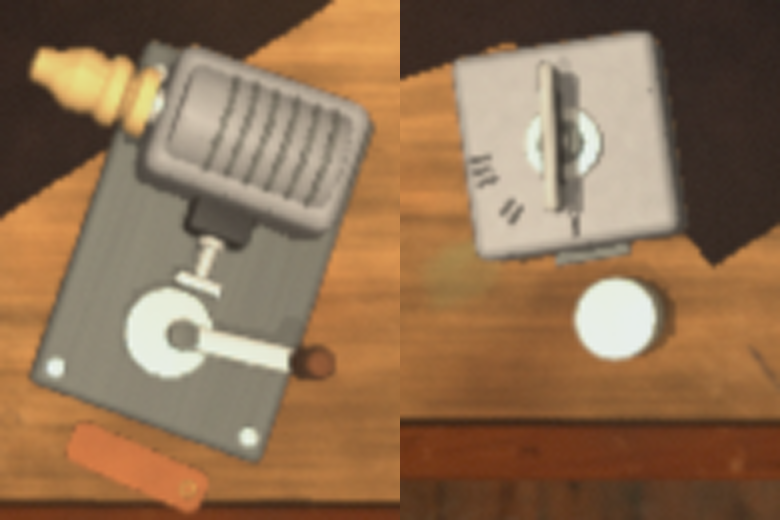

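View pics/scenez.png

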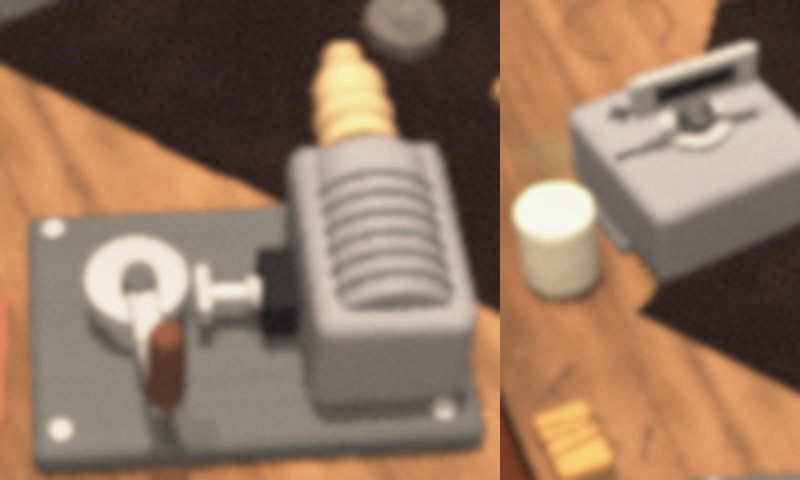

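The enlargements show:
- **Burnisher:** the plate, screws, hub and handle top are clear. In the top crop the hub is at (182,334) and the handle top at (318,361).
- **Key:** the blade runs from (547,62) to (555,210). The one-, two- and three-bar marks run clockwise from the front edge.

Now I'll fit the poses.

```bash
cat >> h.py <<'E'
def U(x,y,ox,oy): return np.array([(x+.5)/4-.5+ox,(y+.5)/4-.5+oy])
def T1(x,y): return U(x,y,336,152)
def T2(x,y): return U(x-400,y,208,172)
def S1(x,y): return U(x,y,275,195)
def S2(x,y): return U(x-500,y,235,130)
E
python3 - <<'E'
from h import *
from scipy.optimize import least_squares
def fit(obs,x0):
    def loc(p,l): c,s=np.cos(p[2]),np.sin(p[2]);return [p[0]+c*l[0]-s*l[1],p[1]+s*l[0]+c*l[1],l[2]]
    f=lambda p:np.concatenate([proj(c,loc(p,l))-uv for c,uv,l in obs])
    o=least_squares(f,x0,loss="soft_l1",x_scale=[10,10,.1]);print(o.x,f(o.x).round(1));return o.x,loc
b,loc=fit([("top",T1(30,380),(-120,80,20)),("top",T1(262,462),(-120,-80,20)),("top",T1(150,40),(120,80,20)),
 ("scene",S1(30,218),(-120,80,20)),("scene",S1(38,460),(-120,-80,20)),("scene",S1(482,438),(120,-80,20))],[430,-150,-.3])
print("hub",tri(S1(137,275),T1(182,334)),"handle top",tri(S1(169,330),T1(319,361)))
h,_=tri(S1(137,275),T1(182,334));t,_=tri(S1(169,330),T1(319,361))
for nm,p in(("hub",h),("hub62",at_z("top",T1(182,334),60)),("hub62s",at_z("scene",S1(137,275),60)),("ht",t),("ht122",at_z("top",T1(319,361),122)),("ht122s",at_z("scene",S1(169,330),122))):
    d=p[:2]-b[:2];c,s=np.cos(b[2]),np.sin(b[2]);print(nm,p,"local",c*d[0]+s*d[1],-s*d[0]+c*d[1])
k,_=fit([("top",T2(458,60),(65,65,60)),("top",T2(650,33),(65,-65,60)),("top",T2(682,232),(-65,-65,60)),("top",T2(485,257),(-65,65,60)),
 ("scene",S2(572,113),(-65,65,60)),("scene",S2(660,225),(-65,-65,60))],[450,190,0])
for uv in(T2(547,63),T2(555,210)): print("bow",at_z("top",uv,116))
for uv in(S2(633,88),S2(757,47)): print("bow s",at_z("scene",uv,116))
for nm,z in(("wax_pot",57),("fob_blank",5),("beeswax",19),("dome_anvil",14)):
    x=r.recognise(nm,"top")[0]["box"];print(nm,at_z("top",[(x[0]+x[2])/2,(x[1]+x[3])/2],z))
E
```

```text
[ 556.106 -170.89    -0.344] [ 0.2 -0.   0.7  0.8  0.9 -1.1 -0.9 -0.8 -1.4 -0.2  1.8 -1. ]
hub (array([ 499.739, -147.427,   61.774]), np.float64(0.5693548556722839)) handle top (array([ 484.194, -220.748,  117.447]), np.float64(2.2594962744828426))
hub [ 499.739 -147.427   61.774] local -60.97902145017692 3.066707935005038
hub62 [ 499.493 -147.578   60.   ] local -61.15920366536549 2.8418264523022714
hub62s [ 500.527 -146.319   60.   ] local -60.61096007097313 4.375305361050724
ht [ 484.194 -220.748  117.447] local -50.87036227610029 -71.19965467042898
ht122 [ 483.141 -219.363  122.   ] local -52.32949104155277 -70.25042223940164
ht122s [ 483.953 -223.904  122.   ] local -50.03327926640699 -74.25156065043748
[567.856 179.954   0.155] [-0.7 -0.8  2.4 -1.7  1.7 -0.6 -0.7  1.1 -2.3 -0.7 -0.5  0.2]
bow [611.285 185.859 116.   ]
bow [523.615 179.268 116.   ]
bow s [525.043 173.602 116.   ]
bow s [612.466 181.108 116.   ]
wax_pot [458.932 146.343  57.   ]
fob_blank [ 413.739 -127.693    5.   ]
beeswax [424.313   1.046  19.   ]
dome_anvil [748.787   6.089  14.   ]
```

```bash
cat >> h.py <<'E'
import json,os
from scipy.spatial.transform import Rotation
CMD=json.load(open("cmd.json")) if os.path.exists("cmd.json") else [158.136,604.666,256.281,2.886]
def rows(wps,save=True):
    """world way-points x,y,z,yaw (tool down) -> rounded rows from the last commanded pose"""
    x,y,z,w=CMD;c,s=np.cos(w),np.sin(w);dp=[];rt=[]
    for a in wps:
        d=[a[0]-x,a[1]-y];dp.append([round((c*d[0]+s*d[1])/1e3,4),round((s*d[0]-c*d[1])/1e3,4),round((z-a[2])/1e3,4)])
        rt.append([0,0,round(float(np.degrees((w-a[3]+np.pi)%(2*np.pi)-np.pi)),1)])
    print(json.dumps(dp),json.dumps(rt))
    if save:
        q=dp[-1];CMD[:]=[x+1e3*(c*q[0]+s*q[1]),y+1e3*(s*q[0]-c*q[1]),z-1e3*q[2],w-np.radians(rt[-1][2])];json.dump(CMD,open("cmd.json","w"))
def lin(a,b,n): return [np.array(a)+(np.array(b)-a)*(i+1)/n for i in range(n)]
E
python3 - <<'E'
from h import *
m=lin(CMD.copy(),[484,-221,175,1.363],18)
rows(m[:8]);rows(m[8:16]);rows(m[16:]+[m[-1]])
E
```

```text
[[-0.0291, -0.0398, 0.0045], [-0.0582, -0.0796, 0.009], [-0.0873, -0.1194, 0.0135], [-0.1164, -0.1592, 0.0181], [-0.1456, -0.199, 0.0226], [-0.1747, -0.2388, 0.0271], [-0.2038, -0.2786, 0.0316], [-0.2329, -0.3184, 0.0361]] [[0, 0, 4.8], [0, 0, 9.7], [0, 0, 14.5], [0, 0, 19.4], [0, 0, 24.2], [0, 0, 29.1], [0, 0, 33.9], [0, 0, 38.8]]
[[-0.0476, -0.0128, 0.0045], [-0.0953, -0.0256, 0.0091], [-0.1429, -0.0384, 0.0136], [-0.1905, -0.0511, 0.0181], [-0.2382, -0.0639, 0.0226], [-0.2858, -0.0767, 0.0271], [-0.3334, -0.0895, 0.0316], [-0.381, -0.1022, 0.0361]] [[0, 0, 4.8], [0, 0, 9.7], [0, 0, 14.5], [0, 0, 19.4], [0, 0, 24.2], [0, 0, 29.1], [0, 0, 33.9], [0, 0, 38.8]]
[[-0.0452, 0.0199, 0.0046], [-0.0903, 0.0398, 0.0091], [-0.0903, 0.0398, 0.0091]] [[0, 0, 4.8], [0, 0, 9.7], [0, 0, 9.7]]
```

Emit:
carry_out:
  delta_pos:
    - [-0.0291,-0.0398,0.0045]
    - [-0.0582,-0.0796,0.009]
    - [-0.0873,-0.1194,0.0135]
    - [-0.1164,-0.1592,0.0181]
    - [-0.1456,-0.199,0.0226]
    - [-0.1747,-0.2388,0.0271]
    - [-0.2038,-0.2786,0.0316]
    - [-0.2329,-0.3184,0.0361]
  rot:
    - [0,0,4.8]
    - [0,0,9.7]
    - [0,0,14.5]
    - [0,0,19.4]
    - [0,0,24.2]
    - [0,0,29.1]
    - [0,0,33.9]
    - [0,0,38.8]
  claw: 0.045
  grip_force: 25

```text
clock: 2.4
eef_pos: [303.3, 236.4, 220.3]
tcp_rot: [3.141, 0.0, 2.206]
contact_force: [0.9, 1.0, 0.4]
opening: 0.524
grasp_force: 0.0
```

Emit:
carry_out:
  delta_pos:
    - [-0.0476,-0.0128,0.0045]
    - [-0.0953,-0.0256,0.0091]
    - [-0.1429,-0.0384,0.0136]
    - [-0.1905,-0.0511,0.0181]
    - [-0.2382,-0.0639,0.0226]
    - [-0.2858,-0.0767,0.0271]
    - [-0.3334,-0.0895,0.0316]
    - [-0.381,-0.1022,0.0361]
  rot:
    - [0,0,4.8]
    - [0,0,9.7]
    - [0,0,14.5]
    - [0,0,19.4]
    - [0,0,24.2]
    - [0,0,29.1]
    - [0,0,33.9]
    - [0,0,38.8]

```text
clock: 3.4
eef_pos: [448.2, -131.0, 184.2]
tcp_rot: [3.141, 0.0, 1.528]
contact_force: [0.5, 0.4, -0.8]
opening: 0.525
grasp_force: 0.0
```

Emit:
carry_out:
  delta_pos:
    - [-0.0452,0.0199,0.0046]
    - [-0.0903,0.0398,0.0091]
    - [-0.0903,0.0398,0.0091]
    - [-0.0903,0.0398,0.0091]
  rot:
    - [0,0,4.8]
    - [0,0,9.7]
    - [0,0,9.7]
    - [0,0,9.7]

```text
clock: 3.9
eef_pos: [483.4, -220.8, 174.7]
tcp_rot: [-3.141, -0.0, 1.362]
contact_force: [-0.9, 0.0, -0.2]
opening: 0.531
grasp_force: 0.0
```

Run:
```python
from h import *
s=r.sense();print(s["clock"],s["eef_pos"],s["tcp_rot"],s["opening"],s["contact_force"],CMD)
t=r.grab_frame("top");c=r.grab_frame("scene")
f=lambda im,x,y,w,h:cv2.resize(im[y:y+h,x:x+w],None,fx=4,fy=4,interpolation=cv2.INTER_CUBIC)
cv2.imwrite("pics/pre.png",np.hstack([f(t,346,172,100,120),f(c,275,195,100,120)]))
rows(lin(CMD.copy(),[484,-221,101,1.363],5)+[[484,-221,101,1.363]],save=False)
```

```text
3.9 [ 483.373 -220.805  174.718] [-3.141 -0.     1.362] 0.5308857070351986 [-0.864  0.013 -0.184] [484.0351241980139, -220.9811533548533, 174.98100000000002, 1.3623275630089504]
[[-0.0, -0.0, 0.0148], [-0.0, -0.0, 0.0296], [-0.0, -0.0, 0.0444], [-0.0, -0.0, 0.0592], [-0.0, -0.0, 0.074], [-0.0, -0.0, 0.074]] [[0, 0, -0.0], [0, 0, -0.0], [0, 0, -0.0], [0, 0, -0.0], [0, 0, -0.0], [0, 0, -0.0]]
```

View pics/pre.png

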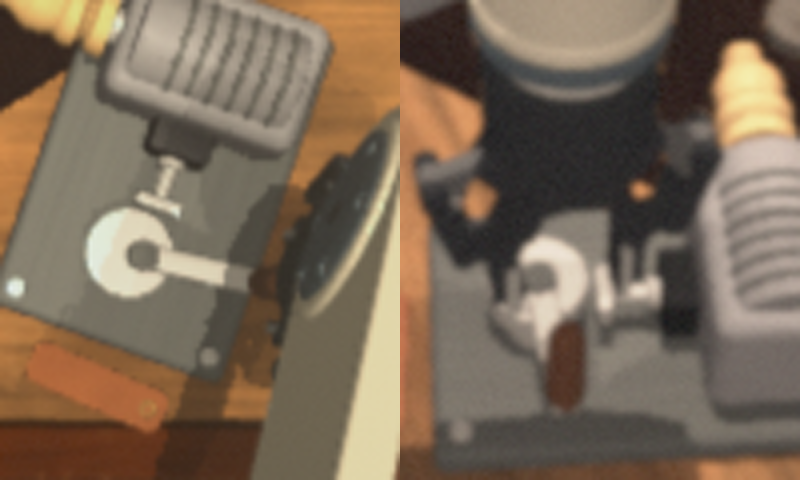

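The top crop shows the arm over the handle. The scene crop shows the two fingers at about (505,300) and (625,270), with the handle top (568,325) between and below them. I'll go down and grip.

Emit:
carry_out:
  delta_pos:
    - [0,0,0.015]
    - [0,0,0.03]
    - [0,0,0.045]
    - [0,0,0.06]
    - [0,0,0.074]
    - [0,0,0.074]
  rot:
    - [0,0,0]
    - [0,0,0]
    - [0,0,0]
    - [0,0,0]
    - [0,0,0]
    - [0,0,0]

```text
clock: 4.75
eef_pos: [483.1, -220.7, 99.6]
tcp_rot: [-3.139, -0.001, 1.362]
contact_force: [-0.4, -0.1, 0.1]
opening: 0.526
grasp_force: 0.0
```

Emit:
carry_out:
  delta_pos:
    - [0,0,0]
    - [0,0,0]
    - [0,0,0]
    - [0,0,0]
    - [0,0,0]
    - [0,0,0]
  rot:
    - [0,0,0]
    - [0,0,0]
    - [0,0,0]
    - [0,0,0]
    - [0,0,0]
    - [0,0,0]
  claw: 0.012
  grip_force: 25

```text
clock: 5.5
eef_pos: [484.2, -221.3, 101.4]
tcp_rot: [3.141, 0.0, 1.362]
contact_force: [0.7, -0.9, 5.5]
opening: 0.227
grasp_force: 25.1
```

Run:
```python
from h import *
s=r.sense();print(s)
CMD[2]-=74;json.dump(CMD,open("cmd.json","w"))
c=r.grab_frame("scene")
f=lambda im,x,y,w,h:cv2.resize(im[y:y+h,x:x+w],None,fx=4,fy=4,interpolation=cv2.INTER_CUBIC)
cv2.imwrite("pics/grip.png",f(c,265,195,120,120))
```

```text
{'clock': 5.5, 'qpos': array([-0.431,  0.415,  1.954, -0.   ,  0.772, -0.223]), 'qvel': array([ 0.   ,  0.001,  0.   ,  0.   , -0.   ,  0.   ]), 'joint_efforts': array([  0.392, -51.92 , -22.316,   0.137,   0.092,  -0.022]), 'eef_pos': array([ 484.226, -221.258,  101.404]), 'tcp_rot': array([3.141, 0.   , 1.362]), 'contact_force': array([ 0.723, -0.87 ,  5.457]), 'wrist_torque': array([-0.125,  0.048, -0.044]), 'grasp_force': 25.052904188632965, 'opening': 0.22690662175722334}
```

View pics/grip.png

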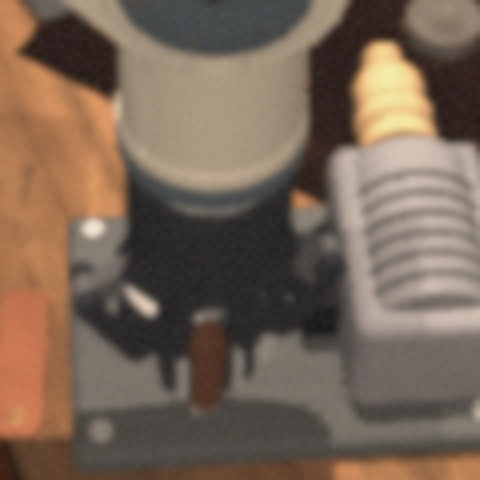

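The crop shows the post at about (208,365) held between both fingers, and the 19.4 mm opening matches its width. Now I'll turn it along the arc.

Run:
```python
from h import *
C=np.array([499.7,-147.3]);p0=CMD[0:2]-C;R=np.hypot(*p0);f0=np.arctan2(p0[1],p0[0]);f1=np.pi-.344-2*np.pi
print(R,f0,f1,f0-f1);off=CMD[3]-f0;z=CMD[2]
m=[[C[0]+R*np.cos(f),C[1]+R*np.sin(f),z,f+off] for f in np.linspace(f0,f1,15)[1:]]
rows(m[:8]);rows(m[8:]+[m[-1]])
```

```text
75.32795426395872 -1.780280807140332 -3.485592653589793 1.705311846449461
[[0.0006, -0.0092, 0.0], [0.0022, -0.0182, 0.0], [0.005, -0.0269, 0.0], [0.0088, -0.0353, 0.0], [0.0136, -0.0431, 0.0], [0.0193, -0.0503, 0.0], [0.0258, -0.0567, 0.0], [0.0331, -0.0623, 0.0]] [[0, 0, 7.0], [0, 0, 14.0], [0, 0, 20.9], [0, 0, 27.9], [0, 0, 34.9], [0, 0, 41.9], [0, 0, 48.9], [0, 0, 55.8]]
[[0.0006, -0.0091, 0.0], [0.0023, -0.0182, 0.0], [0.005, -0.0269, 0.0], [0.0088, -0.0352, 0.0], [0.0136, -0.0431, 0.0], [0.0193, -0.0502, 0.0], [0.0193, -0.0502, 0.0]] [[0, 0, 7.0], [0, 0, 14.0], [0, 0, 21.0], [0, 0, 27.9], [0, 0, 34.9], [0, 0, 41.9], [0, 0, 41.9]]
```

Emit:
carry_out:
  delta_pos:
    - [0.0006,-0.0092,0.0]
    - [0.0022,-0.0182,0.0]
    - [0.005,-0.0269,0.0]
    - [0.0088,-0.0353,0.0]
    - [0.0136,-0.0431,0.0]
    - [0.0193,-0.0503,0.0]
    - [0.0258,-0.0567,0.0]
    - [0.0331,-0.0623,0.0]
  rot:
    - [0,0,7.0]
    - [0,0,14.0]
    - [0,0,20.9]
    - [0,0,27.9]
    - [0,0,34.9]
    - [0,0,41.9]
    - [0,0,48.9]
    - [0,0,55.8]

```text
clock: 6.55
eef_pos: [431.7, -175.8, 101.4]
tcp_rot: [3.139, -0.004, 0.384]
contact_force: [10.4, 1.7, -3.0]
opening: 0.225
grasp_force: 24.6
```

Emit:
carry_out:
  delta_pos:
    - [0.0006,-0.0091,0.0]
    - [0.0023,-0.0182,0.0]
    - [0.005,-0.0269,0.0]
    - [0.0088,-0.0352,0.0]
    - [0.0136,-0.0431,0.0]
    - [0.0193,-0.0502,0.0]
    - [0.0193,-0.0502,0.0]
    - [0.0193,-0.0502,0.0]
  rot:
    - [0,0,7.0]
    - [0,0,14.0]
    - [0,0,21.0]
    - [0,0,27.9]
    - [0,0,34.9]
    - [0,0,41.9]
    - [0,0,41.9]
    - [0,0,41.9]

```text
clock: 7.55
eef_pos: [431.5, -122.5, 101.5]
tcp_rot: [-3.141, -0.006, -0.343]
contact_force: [10.4, -1.0, -5.5]
opening: 0.226
grasp_force: 24.9
```

Run:
```python
from h import *
s=r.sense();print(s["clock"],s["eef_pos"],s["tcp_rot"],s["opening"],s["contact_force"],s["grasp_force"],CMD)
```

```text
7.55 [ 431.531 -122.476  101.474] [-3.141 -0.006 -0.343] 0.2260246307019889 [10.356 -0.958 -5.461] 24.922116994857788 [428.7839248596312, -121.93412711852494, 100.98100000000002, -0.3428591161895095]
```

The force is radial only (10 N), so the axis lies about 3 mm further out than I estimated. I'll relieve that, open the gripper, lift and check.

Emit:
carry_out:
  delta_pos:
    - [0.003,0,0]
    - [0.003,0,0]
  rot:
    - [0,0,0]
    - [0,0,0]

```text
clock: 7.8
eef_pos: [431.5, -122.7, 101.3]
tcp_rot: [-3.141, 0.0, -0.343]
contact_force: [-1.1, 2.5, 8.3]
opening: 0.227
grasp_force: 26.4
```

Emit:
carry_out:
  delta_pos:
    - [0,0,0]
    - [0,0,0]
    - [0,0,0]
    - [0,0,-0.03]
    - [0,0,-0.07]
    - [0,0,-0.12]
    - [-0.03,0,-0.16]
    - [-0.06,0,-0.16]
  rot:
    - [0,0,0]
    - [0,0,0]
    - [0,0,0]
    - [0,0,0]
    - [0,0,0]
    - [0,0,0]
    - [0,0,0]
    - [0,0,0]
  claw: 0.045

```text
clock: 8.8
eef_pos: [375.9, -103.1, 263.7]
tcp_rot: [-3.141, -0.005, -0.343]
contact_force: [0.2, 0.3, 0.2]
opening: 0.526
grasp_force: 0.0
```

Run:
```python
from h import *
w=CMD[3];CMD[0]+=-57*np.cos(w);CMD[1]+=-57*np.sin(w);CMD[2]+=160;json.dump(CMD,open("cmd.json","w"))
s=r.sense();print(s["clock"],s["eef_pos"],s["contact_force"],CMD)
t=r.grab_frame("top");c=r.grab_frame("scene")
cv2.imwrite("pics/t1.png",t);cv2.imwrite("pics/s1.png",c)
f=lambda im,x,y,w,h:cv2.resize(im[y:y+h,x:x+w],None,fx=4,fy=4,interpolation=cv2.INTER_CUBIC)
cv2.imwrite("pics/after.png",np.hstack([f(t,336,152,100,130),f(c,275,185,100,130)]))
for n in("scene","top"):
    for t in("handle_grip","plunger_face"): print(n,t,[(np.round(x["box"],1).tolist(),round(x["p"],2)) for x in r.recognise(t,n)[:2]])
```

```text
8.8 [ 375.886 -103.089  263.676] [0.245 0.285 0.16 ] [np.float64(375.10147675377385), np.float64(-102.7718003975359), 260.981, -0.3428591161895095]
scene handle_grip [([271.5, 247.1, 325.6, 279.1], 0.72)]
scene plunger_face []
top handle_grip [([366.7, 223.4, 394.5, 270.5], 0.97)]
top plunger_face [([380.3, 216.7, 391.7, 222.9], 0.55)]
```

View pics/after.png

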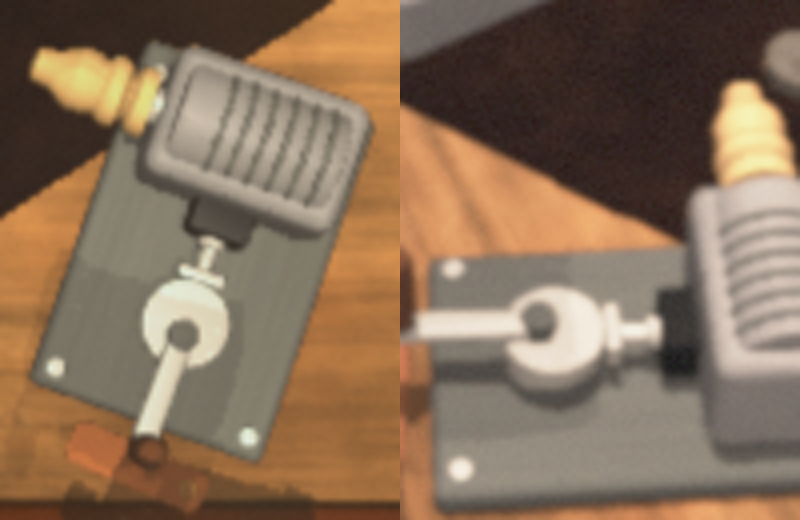

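The crop shows the high point against the plunger head at about (200,275). The handle's bar runs from the hub (182,334) to (150,435), roughly in line with the plunger. I'll measure the angle against the plate edges.

Run:
```python
from h import *
for fn,cam,(ox,oy,w,h) in (("t1","top",(336,152,100,130)),("s1","scene",(265,185,140,130))):
    im=cv2.cvtColor(cv2.imread(f"pics/{fn}.png"),cv2.COLOR_BGR2GRAY)[oy:oy+h,ox:ox+w]
    L=cv2.createLineSegmentDetector().detect(cv2.resize(im,None,fx=4,fy=4,interpolation=cv2.INTER_CUBIC))[0][:,0]
    for l in L:
        a,b=U(l[0],l[1],ox,oy),U(l[2],l[3],ox,oy)
        if np.hypot(*(a-b))<10: continue
        o=[]
        for z in(20,62,111):
            d=at_z(cam,b,z)-at_z(cam,a,z);o.append(round(float((np.arctan2(d[1],d[0])+np.pi/4)%(np.pi/2)-np.pi/4),3))
        print(cam,l.round().astype(int),"yaw mod90 @20,62,111",o)
```

```text
top [94 49 39 50] yaw mod90 @20,62,111 [0.02, 0.02, 0.02]
top [167 347 134 430] yaw mod90 @20,62,111 [-0.384, -0.384, -0.384]
top [158 435 185 357] yaw mod90 @20,62,111 [-0.344, -0.344, -0.344]
top [334   1 241  61] yaw mod90 @20,62,111 [0.577, 0.577, 0.577]
top [103 150  -1 218] yaw mod90 @20,62,111 [0.583, 0.583, 0.583]
top [ 31  74  77 113] yaw mod90 @20,62,111 [-0.695, -0.695, -0.695]
top [243  64 193  46] yaw mod90 @20,62,111 [-0.353, -0.353, -0.353]
top [194  77 171 140] yaw mod90 @20,62,111 [-0.341, -0.341, -0.341]
top [277 152 291 110] yaw mod90 @20,62,111 [-0.345, -0.345, -0.345]
top [319 500 398 500] yaw mod90 @20,62,111 [0.0, 0.0, 0.0]
top [ 73 245 104 156] yaw mod90 @20,62,111 [-0.34, -0.34, -0.34]
top [337 207 368 119] yaw mod90 @20,62,111 [-0.356, -0.356, -0.356]
top [278 112 263 153] yaw mod90 @20,62,111 [-0.363, -0.363, -0.363]
top [183  55 168  95] yaw mod90 @20,62,111 [-0.345, -0.345, -0.345]
top [271 213 322 231] yaw mod90 @20,62,111 [-0.346, -0.346, -0.346]
top [221 194 273 213] yaw mod90 @20,62,111 [-0.358, -0.358, -0.358]
top [249 129 230 173] yaw mod90 @20,62,1
[... 2364 characters left out ...]
64]
scene [452 219 411 215] yaw mod90 @20,62,111 [-0.536, -0.536, -0.536]
scene [392 230 437 226] yaw mod90 @20,62,111 [-0.287, -0.287, -0.287]
scene [402 269 442 266] yaw mod90 @20,62,111 [-0.296, -0.296, -0.296]
scene [392 294 441 285] yaw mod90 @20,62,111 [-0.188, -0.188, -0.188]
scene [166 388 212 387] yaw mod90 @20,62,111 [-0.381, -0.381, -0.381]
scene [142 252 204 251] yaw mod90 @20,62,111 [-0.395, -0.395, -0.395]
scene [143 514  93 515] yaw mod90 @20,62,111 [-0.374, -0.374, -0.374]
scene [146 384  78 382] yaw mod90 @20,62,111 [-0.43, -0.43, -0.43]
scene [ 79 360 123 360] yaw mod90 @20,62,111 [-0.402, -0.402, -0.402]
scene [457 457 399 460] yaw mod90 @20,62,111 [-0.347, -0.347, -0.347]
```

The plate's yaw is about -0.346 and the bar's about -0.366, so it is within roughly 0.02 rad. I'll move clear to above the key and re-measure without the arm's shadow.

Run:
```python
from h import *
m=lin(CMD.copy(),[533,177.5,190,3.217],22)
rows(m[:8]);rows(m[8:16]);rows(m[16:]+[m[-1]]*2)
```

```text
[[0.0025, -0.0144, 0.0032], [0.005, -0.0288, 0.0065], [0.0074, -0.0432, 0.0097], [0.0099, -0.0576, 0.0129], [0.0124, -0.0721, 0.0161], [0.0149, -0.0865, 0.0194], [0.0173, -0.1009, 0.0226], [0.0198, -0.1153, 0.0258]] [[0, 0, -9.3], [0, 0, -18.5], [0, 0, -27.8], [0, 0, -37.1], [0, 0, -46.4], [0, 0, -55.6], [0, 0, -64.9], [0, 0, -74.2]]
[[0.0145, -0.0015, 0.0032], [0.0291, -0.0031, 0.0065], [0.0436, -0.0046, 0.0097], [0.0582, -0.0061, 0.0129], [0.0727, -0.0077, 0.0161], [0.0872, -0.0092, 0.0194], [0.1018, -0.0108, 0.0226], [0.1163, -0.0123, 0.0258]] [[0, 0, -9.2], [0, 0, -18.5], [0, 0, -27.8], [0, 0, -37.1], [0, 0, -46.3], [0, 0, -55.6], [0, 0, -64.9], [0, 0, -74.1]]
[[0.0055, 0.0136, 0.0032], [0.0109, 0.0271, 0.0065], [0.0164, 0.0407, 0.0097], [0.0219, 0.0543, 0.0129], [0.0273, 0.0678, 0.0162], [0.0328, 0.0814, 0.0194], [0.0328, 0.0814, 0.0194], [0.0328, 0.0814, 0.0194]] [[0, 0, -9.3], [0, 0, -18.6], [0, 0, -27.9], [0, 0, -37.1], [0, 0, -46.4], [0, 0, -55.7], [0, 0, -55.7], [0, 0, -55.7]]
```

Emit:
carry_out:
  delta_pos:
    - [0.0025,-0.0144,0.0032]
    - [0.005,-0.0288,0.0065]
    - [0.0074,-0.0432,0.0097]
    - [0.0099,-0.0576,0.0129]
    - [0.0124,-0.0721,0.0161]
    - [0.0149,-0.0865,0.0194]
    - [0.0173,-0.1009,0.0226]
    - [0.0198,-0.1153,0.0258]
  rot:
    - [0,0,-9.3]
    - [0,0,-18.5]
    - [0,0,-27.8]
    - [0,0,-37.1]
    - [0,0,-46.4]
    - [0,0,-55.6]
    - [0,0,-64.9]
    - [0,0,-74.2]
  claw: 0.06

```text
clock: 10.1
eef_pos: [433.3, -0.5, 234.5]
tcp_rot: [-3.141, 0.001, 0.957]
contact_force: [0.1, 0.6, -0.2]
opening: 0.705
grasp_force: 0.0
```

Emit:
carry_out:
  delta_pos:
    - [0.0145,-0.0015,0.0032]
    - [0.0291,-0.0031,0.0065]
    - [0.0436,-0.0046,0.0097]
    - [0.0582,-0.0061,0.0129]
    - [0.0727,-0.0077,0.0161]
    - [0.0872,-0.0092,0.0194]
    - [0.1018,-0.0108,0.0226]
    - [0.1163,-0.0123,0.0258]
  rot:
    - [0,0,-9.2]
    - [0,0,-18.5]
    - [0,0,-27.8]
    - [0,0,-37.1]
    - [0,0,-46.3]
    - [0,0,-55.6]
    - [0,0,-64.9]
    - [0,0,-74.1]

```text
clock: 11.1
eef_pos: [490.6, 101.5, 208.4]
tcp_rot: [-3.141, -0.0, 2.251]
contact_force: [0.5, -0.7, -0.3]
opening: 0.703
grasp_force: 0.0
```

Emit:
carry_out:
  delta_pos:
    - [0.0055,0.0136,0.0032]
    - [0.0109,0.0271,0.0065]
    - [0.0164,0.0407,0.0097]
    - [0.0219,0.0543,0.0129]
    - [0.0273,0.0678,0.0162]
    - [0.0328,0.0814,0.0194]
    - [0.0328,0.0814,0.0194]
    - [0.0328,0.0814,0.0194]
  rot:
    - [0,0,-9.3]
    - [0,0,-18.6]
    - [0,0,-27.9]
    - [0,0,-37.1]
    - [0,0,-46.4]
    - [0,0,-55.7]
    - [0,0,-55.7]
    - [0,0,-55.7]

```text
clock: 12.1
eef_pos: [532.8, 177.1, 189.4]
tcp_rot: [-3.141, -0.001, -3.069]
contact_force: [-0.9, 0.2, 0.5]
opening: 0.702
grasp_force: 0.0
```

Run:
```python
from h import *
s=r.sense();print(s["clock"],s["eef_pos"],s["tcp_rot"],s["qpos"],CMD)
t=r.grab_frame("top");c=r.grab_frame("scene")
cv2.imwrite("pics/t2.png",t);cv2.imwrite("pics/s2.png",c)
f=lambda im,x,y,w,h:cv2.resize(im[y:y+h,x:x+w],None,fx=4,fy=4,interpolation=cv2.INTER_CUBIC)
cv2.imwrite("pics/v2.png",np.vstack([np.hstack([f(t,340,200,95,75),f(c,260,235,100,75)]),np.hstack([f(t,208,172,95,72),f(c,240,120,100,72)])]))
```

```text
12.1 [532.802 177.104 189.401] [-3.141 -0.001 -3.069] [ 0.318  0.33   1.832 -0.     0.98  -1.325] [533.0123263597625, 177.50064254038188, 189.98099999999997, 3.2176125578789225]
```

View pics/v2.png

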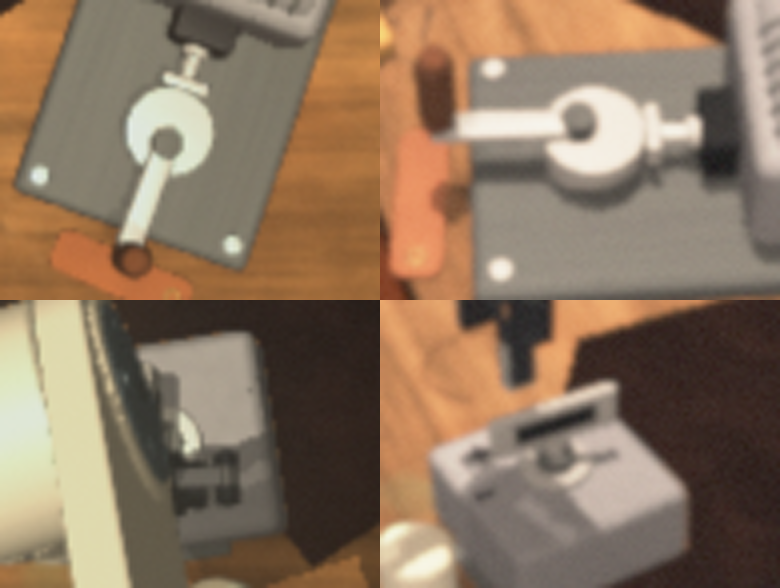

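The view is clear now. In the top crop the hub is at (167,143) and the handle at (132,260), with the disc against the plunger head at (187,83). In the lower right a fingertip at (517,370) hangs above the key. One clean angle measurement follows.

Run:
```python
from h import *
def fit(fn,cam,ox,oy,x0,x1,y0,y1,axis,z):
    im=cv2.imread(f"pics/{fn}.png").min(axis=2).astype(float)  # white bar: high min channel
    P=[]
    if axis=="y":
        for y in np.arange(y0,y1,1):
            row=im[y,x0:x1]-115;row[row<0]=0;P.append([(row*np.arange(x0,x1)).sum()/row.sum(),y])
    else:
        for x in np.arange(x0,x1,1):
            col=im[y0:y1,x]-115;col[col<0]=0;P.append([x,(col*np.arange(y0,y1)).sum()/col.sum()])
    vx,vy,cx,cy=cv2.fitLine(np.float32(P),cv2.DIST_HUBER,0,.01,.01).ravel()
    a,b=at_z(cam,(cx,cy),z),at_z(cam,(cx+10*vx,cy+10*vy),z);d=b-a
    print(cam,np.array(P).round(1).tolist(),"yaw",(np.arctan2(d[1],d[0])+np.pi/4)%(np.pi/2)-np.pi/4)
fit("t2","top",0,0,366,386,243,259,"y",62)
fit("s2","scene",0,0,282,300,259,274,"x",62)
h,e=tri(np.array([260,235])+(np.array([578-380,121])+.5)/4-.5,np.array([340,200])+(np.array([167,143])+.5)/4-.5)
t,e2=tri(np.array([260,235])+(np.array([435-380,55])+.5)/4-.5,np.array([340,200])+(np.array([133,261])+.5)/4-.5)
print(h,e,t,e2,np.arctan2(*(h-t)[1::-1]),np.hypot(*(h-t)[:2]))
# plate screws direction, z=20
g=lambda x,y:at_z("top",np.array([340,200])+(np.array([x,y])+.5)/4-.5,20)
d=g(39,176)-g(232,245);print("screws yaw",np.arctan2(d[1],d[0])-np.pi/2)
```

```text
top [[379.7, 243.0], [378.2, 244.0], [377.6, 245.0], [377.2, 246.0], [376.8, 247.0], [376.4, 248.0], [376.1, 249.0], [375.8, 250.0], [375.4, 251.0], [375.0, 252.0], [374.7, 253.0], [374.3, 254.0], [374.1, 255.0], [373.7, 256.0], [373.3, 257.0], [372.8, 258.0]] yaw -0.36493392156978127
scene [[282.0, 265.9], [283.0, 265.8], [284.0, 265.6], [285.0, 265.4], [286.0, 265.5], [287.0, 265.4], [288.0, 265.5], [289.0, 265.5], [290.0, 265.5], [291.0, 265.4], [292.0, 265.4], [293.0, 265.4], [294.0, 265.4], [295.0, 265.4], [296.0, 265.4], [297.0, 265.4], [298.0, 265.3], [299.0, 265.3]] yaw -0.3866253431059708
[ 499.463 -148.668   58.036] 1.1958812722637653 [ 430.524 -120.225  116.412] 3.1808950834630494 -0.39129991592612173 74.5757516285099
screws yaw -0.33890345013153933
```

The bar sits within about 0.02 rad of square, which is inside the calibration error, so the eccentric is set. Next is the key. I'll put the open fingers on both sides of its near end, push it round with the flat of one pad, and bring the pads back afterwards so the key springs free between them.

```bash
cat >> h.py <<'E'
K=np.array([568.,180.])
def key(th,off,z=105,rad=35):
    p=.155+np.pi-th;return [*(K+rad*np.array([np.cos(p),np.sin(p)])+off*np.array([np.sin(p),-np.cos(p)])),z,p]
E
python3 - <<'E'
from h import *
rows(lin(CMD.copy(),key(.08,0),6)+[key(.08,0)])
rows([key(.08,8),key(.08,16),key(.08,22)]+[key(t,25.5) for t in(.15,.27,.39,.5,.6)])
rows([key(t,25.5) for t in(.7,.8,.9,1.0,1.1,1.2,1.2,1.2)])
E
```

```text
[[-0.0, -0.0, 0.0142], [-0.0, -0.0, 0.0283], [-0.0, -0.0001, 0.0425], [-0.0001, -0.0001, 0.0567], [-0.0001, -0.0001, 0.0708], [-0.0001, -0.0001, 0.085], [-0.0001, -0.0001, 0.085]] [[0, 0, 0.0], [0, 0, 0.0], [0, 0, 0.0], [0, 0, 0.0], [0, 0, 0.0], [0, 0, 0.1], [0, 0, 0.1]]
[[0.0, 0.008, -0.0], [0.0, 0.016, -0.0], [0.0, 0.022, -0.0], [-0.0018, 0.0279, -0.0], [-0.0054, 0.0316, -0.0], [-0.0094, 0.0349, -0.0], [-0.0134, 0.0375, -0.0], [-0.0172, 0.0395, -0.0]] [[0, 0, -0.0], [0, 0, -0.0], [0, 0, -0.0], [0, 0, 4.0], [0, 0, 10.8], [0, 0, 17.7], [0, 0, 24.0], [0, 0, 29.8]]
[[-0.0028, 0.0034, -0.0], [-0.0058, 0.0065, -0.0], [-0.0091, 0.0092, -0.0], [-0.0127, 0.0117, -0.0], [-0.0165, 0.0137, -0.0], [-0.0205, 0.0154, -0.0], [-0.0205, 0.0154, -0.0], [-0.0205, 0.0154, -0.0]] [[0, 0, 5.7], [0, 0, 11.4], [0, 0, 17.1], [0, 0, 22.9], [0, 0, 28.6], [0, 0, 34.3], [0, 0, 34.3], [0, 0, 34.3]]
```

Emit:
carry_out:
  delta_pos:
    - [0,0,0.0142]
    - [0,0,0.0283]
    - [0,0,0.0425]
    - [0,0,0.0567]
    - [0,0,0.0708]
    - [0,0,0.085]
    - [0,0,0.085]
  rot:
    - [0,0,0]
    - [0,0,0]
    - [0,0,0]
    - [0,0,0]
    - [0,0,0]
    - [0,0,0.1]
    - [0,0,0.1]
  claw: 0.06
  grip_force: 60

```text
clock: 13.08
eef_pos: [532.1, 177.2, 103.6]
tcp_rot: [-3.141, -0.002, -3.068]
contact_force: [-0.4, 0.5, -0.5]
opening: 0.705
grasp_force: 0.0
```

Emit:
carry_out:
  delta_pos:
    - [0.0,0.008,0]
    - [0.0,0.016,0]
    - [0.0,0.022,0]
    - [-0.0018,0.0279,0]
    - [-0.0054,0.0316,0]
    - [-0.0094,0.0349,0]
    - [-0.0134,0.0375,0]
    - [-0.0172,0.0395,0]
  rot:
    - [0,0,0]
    - [0,0,0]
    - [0,0,0]
    - [0,0,4.0]
    - [0,0,10.8]
    - [0,0,17.7]
    - [0,0,24.0]
    - [0,0,29.8]

```text
clock: 14.08
eef_pos: [546.4, 218.3, 105.0]
tcp_rot: [-3.14, -0.001, 2.692]
contact_force: [-1.9, -1.8, 0.3]
opening: 0.704
grasp_force: 1.1
```

Emit:
carry_out:
  delta_pos:
    - [-0.0028,0.0034,0]
    - [-0.0058,0.0065,0]
    - [-0.0091,0.0092,0]
    - [-0.0127,0.0117,0]
    - [-0.0165,0.0137,0]
    - [-0.0205,0.0154,0]
    - [-0.0205,0.0154,0]
    - [-0.0205,0.0154,0]
  rot:
    - [0,0,5.7]
    - [0,0,11.4]
    - [0,0,17.1]
    - [0,0,22.9]
    - [0,0,28.6]
    - [0,0,34.3]
    - [0,0,34.3]
    - [0,0,34.3]

```text
clock: 15.08
eef_pos: [570.1, 223.3, 104.6]
tcp_rot: [-3.137, -0.001, 2.097]
contact_force: [-7.1, 1.0, 1.4]
opening: 0.703
grasp_force: 2.9
```

Run:
```python
from h import *
s=r.sense();p=CMD[3];t=np.array([np.sin(p),-np.cos(p)]);print(s["clock"],s["eef_pos"],CMD,"tang",s["contact_force"][:2]@t,"rad",s["contact_force"][:2]@[np.cos(p),np.sin(p)],s["opening"])
rows([key(1.28,25.5),key(1.35,25.5),key(1.4,26.5),key(1.4,26.5)])
```

```text
15.075 [570.068 223.321 104.569] [572.4778535437016, 223.1308363111734, 104.98099999999997, 2.097111178098563] tang -5.677900511381456 rad 4.454353647906262 0.7029226881463324
[[-0.0022, 0.0027, -0.0], [-0.0043, 0.0049, -0.0], [-0.006, 0.0074, -0.0], [-0.006, 0.0074, -0.0]] [[0, 0, 4.6], [0, 0, 8.6], [0, 0, 11.5], [0, 0, 11.5]]
```

Emit:
carry_out:
  delta_pos:
    - [-0.0022,0.0027,0]
    - [-0.0043,0.0049,0]
    - [-0.006,0.0074,0]
    - [-0.006,0.0074,0]
  rot:
    - [0,0,4.6]
    - [0,0,8.6]
    - [0,0,11.5]
    - [0,0,11.5]

```text
clock: 15.58
eef_pos: [579.1, 222.3, 104.4]
tcp_rot: [-3.137, -0.001, 1.895]
contact_force: [-7.4, 3.7, 0.5]
opening: 0.703
grasp_force: 3.6
```

Run:
```python
from h import *
s=r.sense();p=CMD[3];t=np.array([np.sin(p),-np.cos(p)]);print(s["clock"],s["eef_pos"],CMD,"tang",s["contact_force"][:2]@t,"rad",s["contact_force"][:2]@[np.cos(p),np.sin(p)],s["opening"])
rows([key(1.4,28),key(1.4,30),key(1.4,30),key(1.4,30)])
```

```text
15.575 [579.098 222.286 104.367] [581.8904704860852, 221.66024381290845, 104.98099999999997, 1.8963983141192151] tang -5.809333458737591 rad 5.8681310278893 0.7034007750166048
[[-0.0, 0.0015, -0.0], [-0.0, 0.0035, -0.0], [-0.0, 0.0035, -0.0], [-0.0, 0.0035, -0.0]] [[0, 0, -0.0], [0, 0, -0.0], [0, 0, -0.0], [0, 0, -0.0]]
```

Emit:
carry_out:
  delta_pos:
    - [0,0.0015,0]
    - [0,0.0035,0]
    - [0,0.0035,0]
    - [0,0.0035,0]
  rot:
    - [0,0,0]
    - [0,0,0]
    - [0,0,0]
    - [0,0,0]

```text
clock: 16.08
eef_pos: [582.2, 223.4, 104.3]
tcp_rot: [-3.136, -0.001, 1.896]
contact_force: [-9.4, 3.1, 0.4]
opening: 0.697
grasp_force: 3.5
```

Run:
```python
from h import *
s=r.sense();p=CMD[3];t=np.array([np.sin(p),-np.cos(p)]);print(s["clock"],s["eef_pos"],CMD,s["tcp_rot"],"tang",s["contact_force"][:2]@t,"rad",s["contact_force"][:2]@[np.cos(p),np.sin(p)],s["opening"])
c=r.grab_frame("scene");f=lambda im,x,y,w,h:cv2.resize(im[y:y+h,x:x+w],None,fx=4,fy=4,interpolation=cv2.INTER_CUBIC)
cv2.imwrite("pics/k.png",f(c,235,110,110,100))
rows([key(1.4,32),key(1.4,34),key(1.4,34),key(1.4,34)])
```

```text
16.075 [582.237 223.371 104.282] [585.2065746581505, 222.77982101882617, 104.98099999999997, 1.8963983141192151] [-3.136 -0.001  1.896] tang -7.854465839027999 rad 5.973514026829596 0.6970149745843173
[[-0.0, 0.002, -0.0], [-0.0, 0.004, -0.0], [-0.0, 0.004, -0.0], [-0.0, 0.004, -0.0]] [[0, 0, -0.0], [0, 0, -0.0], [0, 0, -0.0], [0, 0, -0.0]]
```

View pics/k.png

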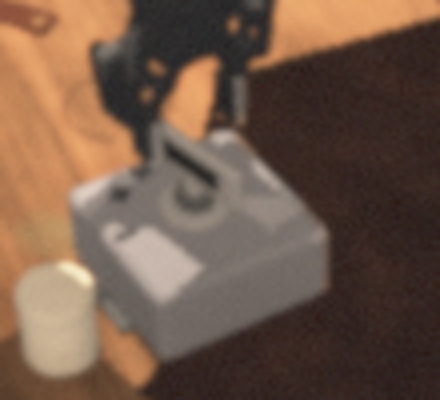

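The crop shows the blade from its near end (155,122) to its far end (240,185), with a finger pushing at the near end. The force is still only the spring's, so I'll push on to the stop.

Emit:
carry_out:
  delta_pos:
    - [0,0.002,0]
    - [0,0.004,0]
    - [0,0.004,0]
  rot:
    - [0,0,0]
    - [0,0,0]
    - [0,0,0]

```text
clock: 16.5
eef_pos: [584.0, 224.1, 104.1]
tcp_rot: [-3.132, -0.001, 1.896]
contact_force: [-16.1, 1.8, 7.1]
opening: 0.701
grasp_force: 7.6
```

Run:
```python
from h import *
s=r.sense();p=CMD[3];t=np.array([np.sin(p),-np.cos(p)]);print(s["clock"],s["eef_pos"],CMD,s["tcp_rot"],"tang",s["contact_force"][:2]@t,"rad",s["contact_force"][:2]@[np.cos(p),np.sin(p)],s["opening"],s["wrist_torque"])
a,b=[at_z("scene",U(x,y,235,110),116) for x,y in((155,122),(240,185))];d=a-b;print("blade at k.png",a,b,"theta",.155+np.pi-np.arctan2(d[1],d[0]))
rows([key(1.4,36),key(1.4,38),key(1.4,38)])
```

```text
16.5 [584.005 224.119 104.078] [588.9964079976538, 224.05933782558927, 104.98099999999997, 1.8963983141192151] [-3.132 -0.001  1.896] tang -14.71111924985658 rad 6.819971853414937 0.700741933282998 [ 0.139  2.552 -0.177]
blade at k.png [553.61  211.457 116.   ] [580.941 132.222 116.   ] theta 1.3936342905182126
[[-0.0, 0.002, -0.0], [-0.0, 0.004, -0.0], [-0.0, 0.004, -0.0]] [[0, 0, -0.0], [0, 0, -0.0], [0, 0, -0.0]]
```

The force jumped from 8 N to 15 N while the motion stalled, so this is the stop. I'll add 2 mm and hold for more than a second.

Emit:
carry_out:
  delta_pos:
    - [0,0.002,0]
    - [0,0.002,0]
    - [0,0.002,0]
    - [0,0.002,0]
    - [0,0.002,0]
    - [0,0.002,0]
    - [0,0.002,0]
    - [0,0.002,0]
  rot:
    - [0,0,0]
    - [0,0,0]
    - [0,0,0]
    - [0,0,0]
    - [0,0,0]
    - [0,0,0]
    - [0,0,0]
    - [0,0,0]

```text
clock: 17.5
eef_pos: [584.3, 224.3, 103.9]
tcp_rot: [-3.128, -0.002, 1.896]
contact_force: [-21.5, -0.3, 10.6]
opening: 0.701
grasp_force: 10.4
```

Emit:
carry_out:
  delta_pos:
    - [0,0,0]
    - [0,0,0]
    - [0,0,0]
  rot:
    - [0,0,0]
    - [0,0,0]
    - [0,0,0]

```text
clock: 17.88
eef_pos: [584.3, 224.3, 103.9]
tcp_rot: [-3.128, -0.002, 1.896]
contact_force: [-21.1, -0.5, 10.6]
opening: 0.704
grasp_force: 10.4
```

Run:
```python
from h import *
p=CMD[3];CMD[0]-=2*np.sin(p);CMD[1]+=2*np.cos(p)
# retreat: back along the arc so the run blade (0.8) ends centred between the pads, then up
rows([key(1.4,28),key(1.3,24),key(1.2,20),key(1.1,15),key(1.0,10),key(.9,5),key(.8,2),key(.8,2)])
rows([key(.8,2)]+lin(key(.8,2),key(.8,2,z=230),5))
```

```text
[[-0.0, -0.008, -0.0], [0.0022, -0.0156, -0.0], [0.0033, -0.0233, -0.0], [0.0028, -0.032, -0.0], [0.0011, -0.0404, -0.0], [-0.0019, -0.0484, -0.0], [-0.005, -0.0541, -0.0], [-0.005, -0.0541, -0.0]] [[0, 0, -0.0], [0, 0, -5.7], [0, 0, -11.5], [0, 0, -17.2], [0, 0, -22.9], [0, 0, -28.7], [0, 0, -34.4], [0, 0, -34.4]]
[[-0.0, -0.0, -0.0], [-0.0, -0.0, -0.025], [-0.0, -0.0, -0.05], [-0.0, -0.0, -0.075], [-0.0, -0.0, -0.1], [-0.0, -0.0, -0.125]] [[0, 0, 0.0], [0, 0, 0.0], [0, 0, 0.0], [0, 0, 0.0], [0, 0, 0.0], [0, 0, 0.0]]
```

Emit:
carry_out:
  delta_pos:
    - [0,-0.008,0]
    - [0.0022,-0.0156,0]
    - [0.0033,-0.0233,0]
    - [0.0028,-0.032,0]
    - [0.0011,-0.0404,0]
    - [-0.0019,-0.0484,0]
    - [-0.005,-0.0541,0]
    - [-0.005,-0.0541,0]
  rot:
    - [0,0,0]
    - [0,0,-5.7]
    - [0,0,-11.5]
    - [0,0,-17.2]
    - [0,0,-22.9]
    - [0,0,-28.7]
    - [0,0,-34.4]
    - [0,0,-34.4]

```text
clock: 18.88
eef_pos: [540.8, 202.8, 105.2]
tcp_rot: [3.142, 0.0, 2.496]
contact_force: [0.1, -0.2, -0.5]
opening: 0.702
grasp_force: 0.0
```

Emit:
carry_out:
  delta_pos:
    - [0,0,0]
    - [0,0,-0.025]
    - [0,0,-0.05]
    - [0,0,-0.075]
    - [0,0,-0.1]
    - [0,0,-0.125]
  rot:
    - [0,0,0]
    - [0,0,0]
    - [0,0,0]
    - [0,0,0]
    - [0,0,0]
    - [0,0,0]

```text
clock: 19.62
eef_pos: [541.2, 203.0, 230.9]
tcp_rot: [3.141, 0.0, 2.495]
contact_force: [0.6, 0.1, 0.4]
opening: 0.702
grasp_force: 0.0
```

Run:
```python
from h import *
rows(lin(CMD.copy(),[400,330,260,CMD[3]],6)+[[400,330,260,CMD[3]]])
```

```text
[[0.0316, 0.0028, -0.005], [0.0631, 0.0056, -0.01], [0.0947, 0.0084, -0.015], [0.1263, 0.0113, -0.02], [0.1578, 0.0141, -0.025], [0.1894, 0.0169, -0.03], [0.1894, 0.0169, -0.03]] [[0, 0, 0.0], [0, 0, 0.0], [0, 0, 0.0], [0, 0, 0.0], [0, 0, 0.0], [0, 0, 0.0], [0, 0, 0.0]]
```

Emit:
carry_out:
  delta_pos:
    - [0.0316,0.0028,-0.005]
    - [0.0631,0.0056,-0.01]
    - [0.0947,0.0084,-0.015]
    - [0.1263,0.0113,-0.02]
    - [0.1578,0.0141,-0.025]
    - [0.1894,0.0169,-0.03]
    - [0.1894,0.0169,-0.03]
  rot:
    - [0,0,0]
    - [0,0,0]
    - [0,0,0]
    - [0,0,0]
    - [0,0,0]
    - [0,0,0]
    - [0,0,0]

```text
clock: 20.5
eef_pos: [398.9, 331.5, 260.5]
tcp_rot: [3.141, -0.0, 2.498]
contact_force: [-0.2, -0.0, -0.3]
opening: 0.704
grasp_force: 0.0
```

Run:
```python
from h import *
s=r.sense();print(s["clock"],s["eef_pos"],s["contact_force"])
t=r.grab_frame("top");c=r.grab_frame("scene")
f=lambda im,x,y,w,h:cv2.resize(im[y:y+h,x:x+w],None,fx=4,fy=4,interpolation=cv2.INTER_CUBIC)
cv2.imwrite("pics/end.png",np.vstack([np.hstack([f(t,340,200,95,75),f(c,260,235,100,75)]),np.hstack([f(t,208,172,95,72),f(c,240,120,100,72)])]))
```

```text
20.5 [398.917 331.461 260.486] [-0.199 -0.037 -0.31 ]
```

View pics/end.png

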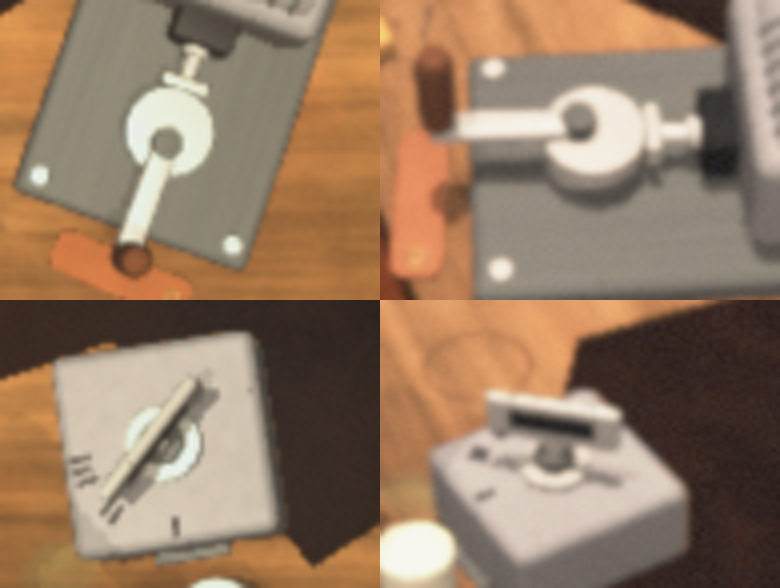

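The eccentric still sits on the plunger with its handle straight away. The key's near end, at (105,497), points to the two bars, about 0.79 rad from off, so it is at run. Nothing else has moved, so I'm handing in.

```bash
python3 -c "
from rig import r
print(r.sign_off())"
```

```text
the job is handed in; nothing more can be done
None
```

The burnisher is started and the job handed in: the eccentric is set on the plunger (within about 0.02–0.05 rad of square, by camera measurement), and the key was held at start for about 1.4 s and sprang back to run. Nothing else was moved as far as the pictures show, and it took about 20.5 s.

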